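# Find and press the caddy's concealed catch

### The arm

A 6-joint arm with a two-finger parallel gripper is mounted at the origin on the work surface. World frame = base frame: x ahead of the robot, y to its left, z up, the work surface at z = 0. Lengths are in m, angles in degrees, forces in N, time in s.
With the tool pointing down it reaches from about 0.35 to 0.875 m from the base axis. Payload 4.2 kg.
Tool frame: the origin (TCP) lies on the front face of the gripper's body, between the roots of the fingers; the fingertips stand 70 mm ahead of it and the grasp point (between the pads) lies 51 mm ahead of it (r.nose_length is the distance from the TCP to the fingertips, in m); z points along the fingers, y is the direction in which the jaws open and shut (so a half turn about z gives the same grasp; the last joint's range is limited). The gripper opens to 87 mm and grips with 3 to 60 N. Pads are 19 mm wide; open, the fingers measure 117 mm over their backs; the gripper's body (75 mm by 190 mm) begins 51 mm behind the grasp point.
Start: joints at [-61.501, 22.042, 0.453, 0, -68.411, -14.817], TCP at [0.148, -0.607, 0.292] pointing down, gripper open.
Joint ranges: [-179.83, 179.83], [-69.29, 118.12], [-61.27, 80.66], [-181.25, 117.63], [-171.15, -9.14], [-177.46, 177.46]. Speed limits (degrees/s): [159.86, 159.86, 180, 180, 180, 180].

### API

Orientations are given as a 3x3 rotation matrix whose columns are the frame's x, y, z axes.
In Python, from station import telemetry, capture, order, r gives the robot as it stands.
- The arm moves only by the tool drive_tool, never from a script. Its argument "series" is a list of rows, each a list of 4 numbers: the shift along the tool's x, y, z as a fraction of full scale, then the turn about the tool's z as a fraction of full scale. In form: [[dx, dy, dz, turn], ...]. A call has 1 to 10 rows; each row is the pose to reach, as a shift and turn from the pose commanded when the call began, along the tool's axes at that moment; what a row does not reach only later rows make up. Full scale, the value 1, is 0.12 m for a shift and 2 rad for a turn. A row lasts 1/8 s, in which the tool goes at most 62.5 mm and 10.7 degrees, less where a joint would pass 70% of its speed; a pose out of reach is approached as far as the arm can. A call with a number of a shift or a turn outside -1 to 1 is refused whole. A call with a gripper value outside its range is refused whole. "fingers" is the finger opening in mm, from 0 to 87, set as the call begins (left out, the last holds). The fingers move at their own pace and stop on an object; the grip force is fixed at half the most. Time passes only in rows, so rows that repeat a pose let the fingers close. It gives the time, the measured TCP pose, the force and the opening at its end, in the units of the state.
- telemetry.sense(): the state, without advancing time (a new reading comes with each control period).
- capture(name): name is "scene" or "top" or "wrist"; returns a dict with "color" (480x640x3 uint8, blue, green, red), "fx", "fy", "cx", "cy" (pixels), "k1" (the pictures are not rectified: a ray, as slopes to the right and down, at radius r is drawn at 1 + k1 r^2 times it, then the intrinsics apply), "eye" and "attitude" of the camera in the world; the wrist camera has in their place "mount" (4x4, takes a point from camera to tool coordinates, whose origin is the TCP and whose axes are the flange's). Camera axes: x right, y up, looking along -z (the intrinsics and any distortion apply to the point x, -y, -z); pixel columns grow to the right and rows downward; lengths in m; the calibration is good to about 2 mm. A picture is of the moment at which its call begins: read the wrist's pose just before it. There is no depth.
- order.finish_job(): hands the job in, once; it reports no verdict.
The state is a dict: "time_s": time; "joints": joint angles; "joint_velocities": joint speeds; "effort": joint torques, N m; "tcp_pos": TCP position; "ee_rot": TCP orientation; "wrist_force": force on the tool from outside, world axes, zero at the start; "moment": the same for the moment, N m; "gripper_width": opening from 0.0 (shut) to 1.0 (fully open).
Only numpy, scipy, OpenCV 4.12 (cv2) and the standard library are available. Lean on these libraries where they do the work, as an engineer would, in place of code of your own. Each camera call takes 0.05 s, during which the arm holds its last target. There are 200 camera calls.

### The job

The caddy's lid is held by a concealed child-safe catch: one of the four identical flush square plates in the flat deck in front of the lid gives way when pressed, the other three are rigid dummies. Feel across the plates with your fingertips without leaning hard on them, find the one that gives and press it fully home so that it levers the lid ajar. Leave the lid to the catch without touching it, pick nothing up, leave the things around the caddy where they stand, and finish with the lid ajar and your hand clear.

Things in the scene. Friction and masses are not known exactly. Their poses are not given: they have to be found in the camera images.
- caddy: Grey plastic caddy, heavy and steady, 240 mm deep (its x), 300 mm wide (its y), 120 mm tall. Origin: centre of its underside; z up; -x is its front, the robot's side. Its top is a fixed flat deck over the front 86 mm and, 3 mm behind it, a lid level with the deck. In the deck, in a row along y, are four identical 50 mm square plates: three rigid dummies and the catch, which is a different one each time.
- catch (a joint): How far the catch plate has been pushed straight down, in m: 0 untouched, 0.008 fully home (hard stop). It resists with 3 to 6 N all the way, does not spring back, and stays where it is left. As it sinks it levers the lid up.
- lid (a joint): Lid angle in rad: 0 shut, 0.2 ajar with the catch home. Linked to the catch (25 rad per m of catch travel). It hinges on the caddy's far (+x) top edge; its front edge, nearest the deck, rises about 30 mm.
- lid_edge (a point): Middle of the lid's front top edge; 120 mm above the table when shut. The lid is 151 mm long from this edge to its hinge, 300 mm wide, 8 mm thick.
- place_a (a point): Centre of one of the four square openings, level with the deck's top, 120 mm above the table, at x = -77 mm, y = +102 mm in the caddy's axes (axes as the caddy's). The opening is 53 mm square; the 50 mm plate in it, dummy or catch, lies 1.5 mm below the deck.
- place_b (a point): Centre of one of the four square openings, level with the deck's top, 120 mm above the table, at x = -77 mm, y = +34 mm in the caddy's axes (axes as the caddy's). The opening is 53 mm square; the 50 mm plate in it, dummy or catch, lies 1.5 mm below the deck.
- place_c (a point): Centre of one of the four square openings, level with the deck's top, 120 mm above the table, at x = -77 mm, y = -34 mm in the caddy's axes (axes as the caddy's). The opening is 53 mm square; the 50 mm plate in it, dummy or catch, lies 1.5 mm below the deck.
- place_d (a point): Centre of one of the four square openings, level with the deck's top, 120 mm above the table, at x = -77 mm, y = -102 mm in the caddy's axes (axes as the caddy's). The opening is 53 mm square; the 50 mm plate in it, dummy or catch, lies 1.5 mm below the deck.
- soap_pump: Bystander, loose: white plastic pump dispenser, 66 mm across, 175 mm tall, nozzle towards its -x. Origin at the centre of its underside.
- mug: Bystander, loose: white ceramic mug, 82 mm across, 92 mm tall, handle at its +y. Origin at the centre of its underside.
- bucket_lid: Bystander, loose: round stainless bucket lid lying flat, 240 mm across, 43 mm tall at its knob. Origin at the centre of its underside.
- scrub_brush: Bystander, loose: blue plastic scrubbing brush, bristles down, 150 mm long (its y), 55 mm wide, 70 mm tall over its bow handle. Origin at the centre of its underside.
- plant_pot: Bystander, loose: small empty terracotta pot, 90 mm across, 85 mm tall. Origin at the centre of its underside.
- trowel: Bystander, loose: flat hand scoop lying down, 240 mm long (its x).
- jar: Bystander, loose: closed glass jar, 68 mm across, 85 mm tall. Origin at the centre of its underside.

How it is judged:
By the outcome, as a careful person would: the job done as asked, in the order asked, and still so for the second after the job is handed in, with the robot touching nothing.
It also fails if it takes over 45 s, if anything falls off the work surface, if the arm or the gripper's body presses on something with over 40 N, if the wrist force passes 120 N, or if a joint passes its speed limit or range.

## Working session

There is one attempt and no reset: what is moved stays moved. The work goes in short steps, Python scripts to look and compute and a tool call to move; the robot and the scene stay as the last step left them, time stands still between calls to the robot, and variables do not carry over. Pictures are saved under pics/ and viewed, about 8 in all and at most 12, crops included, and the job is handed in when it is done.

Besides the shell and the picture viewer there is one more tool, called after "Emit:" as name([rows], argument=value, ...), one row to a line, values as JSON. drive_tool: Moves the arm, as the interface text tells. Shift numbers are shares of 0.12 m and turn numbers shares of 2 rad, none past 1 either way. Its arguments: {"type":"object","properties":{"series":{"type":"array","items":{"type":"array","items":{"type":"number","minimum":-1,"maximum":1}}},"fingers":{"type":"number"}},"required":["series"]}

```bash
mkdir -p pics; ls; python3 - <<'E'
from station import telemetry,capture
import cv2
s=telemetry.sense();print(s)
for n in("scene","top"):
    c=capture(n);cv2.imwrite(f"pics/{n}0.png",c["color"]);print({k:v for k,v in c.items() if k!="color"})
E
```

```text
pics
{'time_s': 0.0, 'joints': array([-6.15019602e+01,  2.20903074e+01,  3.79050748e-01, -2.91144488e-02,
       -6.84100385e+01, -1.48189155e+01]), 'joint_velocities': array([ 0.00241958,  0.00901142,  0.01551009,  0.15593545, -0.08017599,
       -0.04380118]), 'effort': array([ 9.81882549e-04, -3.90664852e+01,  1.87402725e+01,  4.21982512e+00,
        1.09720780e-02, -2.08870601e-04]), 'tcp_pos': array([ 0.14774474, -0.60681977,  0.29115891]), 'ee_rot': array([[-9.71679640e-01, -2.36301339e-01, -5.94817420e-04],
       [-2.36302073e-01,  9.71677405e-01,  2.08588920e-03],
       [ 8.50722359e-05,  2.16737265e-03, -9.99997648e-01]]), 'wrist_force': array([-1.02669339, -0.56260086,  0.12574293]), 'moment': array([ 0.00468083,  0.02983608, -0.03336779]), 'gripper_width': 1.0000728150842761}
{'fx': 521.2198456020045, 'fy': 521.2198456020045, 'cx': 314.9808139356177, 'cy': 237.6190787029727, 'k1': -0.1134008794585221, 'eye': array([ 1.13486404, -0.31562751,  1.256074  ]), 'attitude': array([[ 0.46743055, -0.77227029,  0.43024095],
       [ 0.88401123,  0.40517477, -0.23314707],
       [ 0.00572978,  0.4893179 ,  0.87208667]])}
{'fx': 525.4956450200024, 'fy': 525.4956450200024, 'cx': 321.4071190838899, 'cy': 235.74146021135672, 'k1': -0.0896206066353717, 'eye': array([0.37433369, 0.01751998, 1.29161282]), 'attitude': array([[ 0.01494625,  0.98522536, -0.17060952],
       [-0.99984352,  0.01311163, -0.0118751 ],
       [-0.00946268,  0.17076031,  0.98526716]])}
```

View pics/top0.png

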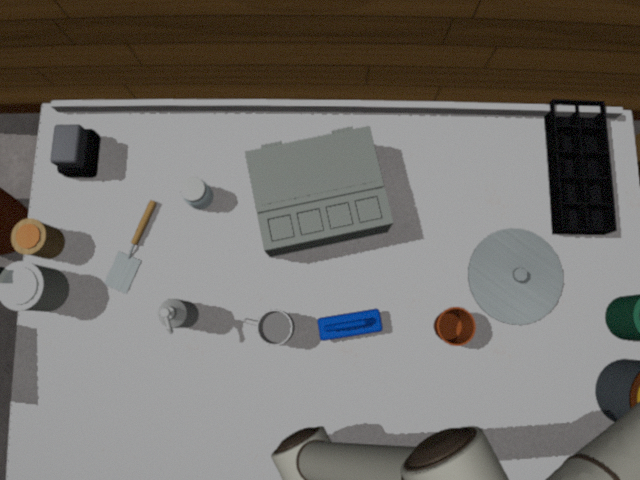

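View pics/scene0.png

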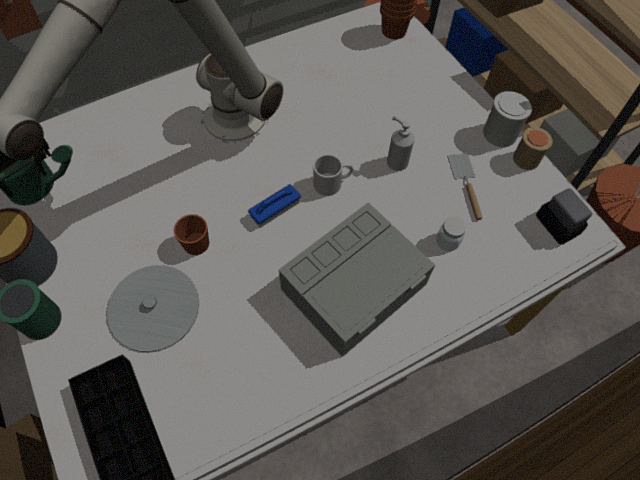

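The top view shows the caddy with its four plates near (281,227), (311,220), (341,214) and (370,208). The scene view shows the same plates near (303,264), (325,247), (347,232) and (370,218). The brush, mug and pot stand in front of the caddy. The arm's way in from the right is clear at its present height.

```bash
cat > h.py <<'E'
import numpy as np,cv2
def ray(c,px):
    K=np.array([[c["fx"],0,c["cx"]],[0,c["fy"],c["cy"]],[0,0,1]])
    u=cv2.undistortPoints(np.float64(px).reshape(-1,1,2),K,np.array([c["k1"],0,0,0,0.]))[:,0]
    return np.c_[u[:,0],-u[:,1],-np.ones(len(u))]@c["attitude"].T
def plane(c,px,z):
    d=ray(c,px);return c["eye"]+d*((z-c["eye"][2])/d[:,2])[:,None]
def plates(c,seeds,r=8):
    # connected region of the bright plate inside its dark outline
    g=cv2.resize(cv2.cvtColor(c["color"],6),None,fx=4,fy=4,interpolation=cv2.INTER_CUBIC)
    out=[]
    for s in seeds:
        x,y=[int(4*v+2) for v in s]
        m=np.zeros((g.shape[0]+2,g.shape[1]+2),np.uint8)
        v=int(np.median(g[y-12:y+12,x-12:x+12]))
        b=cv2.GaussianBlur(g,(5,5),0); b[y-8:y+8,x-8:x+8]=v
        n,_,_,rect=cv2.floodFill(b,m,(x,y),0,r,r,cv2.FLOODFILL_FIXED_RANGE|cv2.FLOODFILL_MASK_ONLY)
        (cx,cy),wh,_=cv2.minAreaRect(cv2.findNonZero(m[1:-1,1:-1]))
        out.append((cx/4-.375,cy/4-.375,wh[0]/4,wh[1]/4))
    return np.array(out)
E
python3 - <<'E'
from h import *;from station import capture
np.set_printoptions(precision=4,suppress=True)
for n,s in(("top",[(281,227),(311,220),(341,214),(370,208)]),("scene",[(370,218),(347,232),(325,247),(303,264)])):
    c=capture(n);p=plates(c,s);print(p);P=plane(c,p[:,:2],.1185);print(P,np.linalg.norm(np.diff(P,axis=0),axis=1))
    d=P[0]-P[-1];print(np.degrees(np.arctan2(-d[0],d[1])))
E
```

```text
[[280.6539 227.5192  20.1019  20.8864]
 [309.837  221.4339  20.2285  21.1399]
 [338.9867 215.1414  20.037   20.9219]
 [368.0865 209.0577  20.0529  20.9354]]
[[ 0.5952  0.1246  0.1185]
 [ 0.6102  0.0585  0.1185]
 [ 0.6257 -0.0077  0.1185]
 [ 0.6408 -0.0741  0.1185]] [0.0678 0.068  0.0681]
12.913990730940542
[[365.8385 223.2043  17.5695  18.2723]
 [346.2673 238.1201  18.9839  17.9725]
 [325.752  253.7981  19.4753  18.0706]
 [304.9017 270.0246  18.5784  19.7148]]
[[ 0.5966  0.1229  0.1185]
 [ 0.6113  0.0572  0.1185]
 [ 0.6263 -0.0094  0.1185]
 [ 0.6418 -0.0751  0.1185]] [0.0673 0.0682 0.0675]
12.852735516690684
```

Emit:
drive_tool([
  [-0.5,0.33,0,0],
  [-1,0.66,0,0],
  [-1,0.66,0,0],
], fingers=0)

```text
time_s: 0.57
tcp_pos: [0.2473, -0.4998, 0.2924]
ee_rot: [[-0.971, -0.239, 0.0], [-0.239, 0.971, 0.0], [-0.0, 0.0, -1.0]]
wrist_force: [0.8, -0.8, 0.3]
gripper_width: 0.747
```

Emit:
drive_tool([
  [-0.5,0.33,0,0],
  [-1,0.66,0,0],
  [-1,0.66,0,0],
])

```text
time_s: 0.95
tcp_pos: [0.3452, -0.3949, 0.2924]
ee_rot: [[-0.971, -0.239, 0.0], [-0.239, 0.971, -0.0], [-0.0, -0.0, -1.0]]
wrist_force: [-0.4, -0.7, 0.5]
gripper_width: 0.402
```

Emit:
drive_tool([
  [-0.5,0.33,0,0],
  [-1,0.66,0,0],
  [-1,0.66,0,0],
])

```text
time_s: 1.32
tcp_pos: [0.4431, -0.2898, 0.2922]
ee_rot: [[-0.971, -0.239, 0.0], [-0.239, 0.971, -0.0], [-0.0, -0.0, -1.0]]
wrist_force: [0.2, -0.1, -0.3]
gripper_width: 0.064
```

Emit:
drive_tool([
  [-0.5,0.33,0,0],
  [-1,0.66,0,0],
  [-1,0.66,0,0],
])

```text
time_s: 1.7
tcp_pos: [0.5409, -0.1847, 0.2918]
ee_rot: [[-0.971, -0.238, -0.0], [-0.238, 0.971, -0.0], [0.0, -0.0, -1.0]]
wrist_force: [0.2, 0.5, -1.1]
gripper_width: 0.005
```

Emit:
drive_tool([
  [-0.5,0.35,0,0],
  [-1,0.69,0,0],
  [-1,0.69,0.4,0],
  [-1,0.69,0.6,0],
  [-1,0.69,0.6,0],
])

```text
time_s: 2.33
tcp_pos: [0.635, -0.0783, 0.2176]
ee_rot: [[-0.972, -0.235, -0.006], [-0.235, 0.972, -0.001], [0.006, 0.001, -1.0]]
wrist_force: [-0.2, -0.3, 0.9]
gripper_width: 0.009
```

```bash
python3 - <<'E'
from h import *;from station import capture,telemetry
s=telemetry.sense();print(s["tcp_pos"],s["wrist_force"])
c=capture("wrist");cv2.imwrite("pics/w1.png",c["color"]);print(c["mount"],c["fx"],c["cx"],c["cy"],c["k1"])
E
```

```text
[ 0.63500095 -0.07831532  0.21757075] [-0.22843827 -0.32284624  0.90859831]
[[-3.32397085e-04  9.64908638e-01  2.62585623e-01  7.13174577e-02]
 [ 9.99999383e-01  4.25088750e-05  1.10965595e-03 -2.52757614e-04]
 [ 1.05955439e-03  2.62585830e-01 -9.64908057e-01 -9.30413614e-02]
 [ 0.00000000e+00  0.00000000e+00  0.00000000e+00  1.00000000e+00]] 367.184731801851 323.0558667189131 244.22844091976427 0.018548037247430635
```

View pics/w1.png

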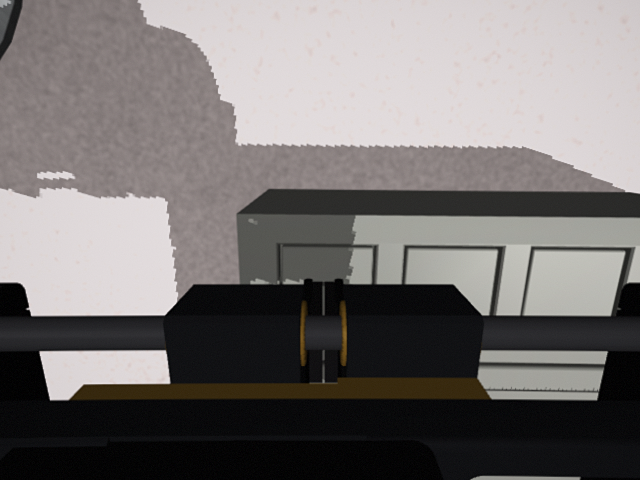

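The wrist view shows the closed fingertips near (325,330), in line with plate d, which spans columns 280–377. Next I go down to just above the plate.

Emit:
drive_tool([
  [-0.05,0.02,0.1,0],
  [-0.05,0.02,0.18,0],
  [-0.05,0.02,0.18,0],
  [-0.05,0.02,0.18,0],
])

```text
time_s: 2.88
tcp_pos: [0.6417, -0.0734, 0.199]
ee_rot: [[-0.972, -0.237, 0.001], [-0.237, 0.972, -0.0], [-0.0, -0.0, -1.0]]
wrist_force: [-0.4, -0.1, 0.6]
gripper_width: 0.009
```

Emit:
drive_tool([
  [0,0,0.03,0],
  [0,0,0.06,0],
  [0,0,0.06,0],
  [0,0,0.06,0],
])

```text
time_s: 3.38
tcp_pos: [0.6416, -0.0733, 0.1915]
ee_rot: [[-0.972, -0.237, 0.0], [-0.237, 0.972, -0.0], [-0.0, -0.0, -1.0]]
wrist_force: [-0.1, 0.4, 0.6]
gripper_width: 0.006
```

Emit:
drive_tool([
  [0,0,0.01,0],
  [0,0,0.01,0],
  [0,0,0.01,0],
])

```text
time_s: 3.75
tcp_pos: [0.6416, -0.0733, 0.1902]
ee_rot: [[-0.972, -0.236, -0.0], [-0.236, 0.972, 0.0], [0.0, 0.0, -1.0]]
wrist_force: [-0.2, 0.3, 0.3]
gripper_width: 0.006
```

Emit:
drive_tool([
  [0,0,0.008,0],
  [0,0,0.008,0],
  [0,0,0.008,0],
])

```text
time_s: 4.12
tcp_pos: [0.6416, -0.0733, 0.1893]
ee_rot: [[-0.972, -0.237, -0.0], [-0.237, 0.972, -0.0], [0.0, -0.0, -1.0]]
wrist_force: [-0.7, -0.3, -0.6]
gripper_width: 0.004
```

Emit:
drive_tool([
  [0,0,0.005,0],
  [0,0,0.005,0],
  [0,0,0.005,0],
])

```text
time_s: 4.5
tcp_pos: [0.6416, -0.0733, 0.1887]
ee_rot: [[-0.972, -0.237, 0.0], [-0.237, 0.972, -0.0], [-0.0, -0.0, -1.0]]
wrist_force: [0.6, -0.3, -0.1]
gripper_width: 0.004
```

Emit:
drive_tool([
  [0,0,0.005,0],
  [0,0,0.005,0],
  [0,0,0.005,0],
])

```text
time_s: 4.88
tcp_pos: [0.6416, -0.0733, 0.1887]
ee_rot: [[-0.972, -0.237, 0.0], [-0.237, 0.972, -0.0], [-0.0, -0.0, -1.0]]
wrist_force: [-1.8, 1.1, 5.9]
gripper_width: 0.003
```

Emit:
drive_tool([
  [0,0,0.003,0],
  [0,0,0.003,0],
])

```text
time_s: 5.12
tcp_pos: [0.6416, -0.0733, 0.1887]
ee_rot: [[-0.972, -0.237, 0.0], [-0.237, 0.972, -0.0], [-0.0, -0.0, -1.0]]
wrist_force: [-2.3, 0.3, 6.3]
gripper_width: 0.006
```

Emit:
drive_tool([
  [0,0,0.003,0],
  [0,0,0.003,0],
])

```text
time_s: 5.38
tcp_pos: [0.6416, -0.0733, 0.1887]
ee_rot: [[-0.972, -0.237, 0.001], [-0.237, 0.972, -0.0], [-0.001, -0.0, -1.0]]
wrist_force: [-3.1, 1.6, 8.0]
gripper_width: 0.004
```

Plate d is rigid: 8 N with no movement. Next is plate c.

Emit:
drive_tool([
  [0,0,-0.1,0],
  [0,0.3,-0.1,0],
  [0,0.567,-0.1,0],
  [0,0.567,-0.1,0],
  [0,0.567,-0.05,0],
  [0,0.567,-0.02,0],
  [0,0.567,-0.02,0],
  [0,0.567,-0.02,0],
])

```text
time_s: 6.38
tcp_pos: [0.6255, -0.0077, 0.1896]
ee_rot: [[-0.972, -0.236, -0.0], [-0.236, 0.972, -0.0], [0.0, 0.0, -1.0]]
wrist_force: [0.2, -0.5, -0.0]
gripper_width: 0.006
```

Emit:
drive_tool([
  [0,0,0.008,0],
  [0,0,0.013,0],
  [0,0,0.013,0],
])

```text
time_s: 6.75
tcp_pos: [0.6255, -0.0074, 0.1887]
ee_rot: [[-0.972, -0.237, 0.0], [-0.237, 0.972, -0.0], [-0.0, -0.0, -1.0]]
wrist_force: [-1.1, -0.5, 2.7]
gripper_width: 0.004
```

Emit:
drive_tool([
  [0,0,0.005,0],
  [0,0,0.005,0],
])

```text
time_s: 7.0
tcp_pos: [0.6255, -0.0074, 0.1887]
ee_rot: [[-0.972, -0.237, 0.001], [-0.237, 0.972, -0.0], [-0.0, -0.001, -1.0]]
wrist_force: [-2.4, -1.2, 6.1]
gripper_width: 0.004
```

Emit:
drive_tool([
  [0,0,0.003,0],
  [0,0,0.003,0],
])

```text
time_s: 7.25
tcp_pos: [0.6255, -0.0073, 0.1886]
ee_rot: [[-0.972, -0.237, 0.001], [-0.237, 0.972, -0.001], [-0.001, -0.001, -1.0]]
wrist_force: [-2.2, -0.1, 6.6]
gripper_width: 0.008
```

Emit:
drive_tool([
  [0,0,0.003,0],
  [0,0,0.003,0],
])

```text
time_s: 7.5
tcp_pos: [0.6255, -0.0074, 0.1887]
ee_rot: [[-0.971, -0.237, 0.001], [-0.237, 0.971, -0.001], [-0.001, -0.001, -1.0]]
wrist_force: [-3.3, 0.1, 8.8]
gripper_width: 0.007
```

Plate c is rigid too (8.8 N). Next is plate b.

Emit:
drive_tool([
  [0,0,-0.1,0],
  [0,0.3,-0.1,0],
  [0,0.567,-0.1,0],
  [0,0.567,-0.1,0],
  [0,0.567,-0.05,0],
  [0,0.567,-0.02,0],
  [0,0.567,-0.02,0],
  [0,0.567,-0.02,0],
])

```text
time_s: 8.5
tcp_pos: [0.6095, 0.0584, 0.1892]
ee_rot: [[-0.972, -0.236, -0.0], [-0.236, 0.972, -0.0], [0.0, -0.0, -1.0]]
wrist_force: [0.0, -0.3, 0.6]
gripper_width: 0.006
```

Emit:
drive_tool([
  [0,0,0.008,0],
  [0,0,0.013,0],
  [0,0,0.013,0],
])

```text
time_s: 8.88
tcp_pos: [0.6095, 0.0588, 0.1882]
ee_rot: [[-0.972, -0.237, 0.0], [-0.237, 0.972, -0.0], [-0.0, -0.0, -1.0]]
wrist_force: [-1.0, -0.9, 2.9]
gripper_width: 0.008
```

Emit:
drive_tool([
  [0,0,0.005,0],
  [0,0,0.005,0],
])

```text
time_s: 9.12
tcp_pos: [0.6095, 0.0588, 0.1874]
ee_rot: [[-0.972, -0.237, 0.0], [-0.237, 0.972, -0.0], [-0.0, -0.0, -1.0]]
wrist_force: [-0.9, -1.0, 3.3]
gripper_width: 0.002
```

Plate b gives at about 3 N, already 1.3 mm below where the dummies stopped me. I press it home slowly.

Emit:
drive_tool([
  [0,0,0.008,0],
  [0,0,0.016,0],
  [0,0,0.024,0],
  [0,0,0.032,0],
  [0,0,0.04,0],
  [0,0,0.048,0],
  [0,0,0.048,0],
])

```text
time_s: 10.0
tcp_pos: [0.6094, 0.059, 0.1812]
ee_rot: [[-0.972, -0.236, 0.0], [-0.236, 0.972, 0.0], [-0.0, 0.0, -1.0]]
wrist_force: [0.3, -3.1, 1.9]
gripper_width: 0.005
```

Emit:
drive_tool([
  [0,0,0.006,0],
  [0,0,0.012,0],
  [0,0,0.012,0],
])

```text
time_s: 10.38
tcp_pos: [0.6094, 0.059, 0.1807]
ee_rot: [[-0.972, -0.237, 0.0], [-0.237, 0.972, 0.0], [-0.0, -0.0, -1.0]]
wrist_force: [-1.0, -1.4, 6.1]
gripper_width: 0.005
```

Emit:
drive_tool([
  [0,0,0.004,0],
  [0,0,0.008,0],
  [0,0,0.008,0],
])

```text
time_s: 10.75
tcp_pos: [0.6094, 0.059, 0.1806]
ee_rot: [[-0.971, -0.237, 0.001], [-0.237, 0.971, -0.0], [-0.001, -0.0, -1.0]]
wrist_force: [-2.3, -1.0, 10.1]
gripper_width: 0.006
```

The plate stops hard at 8.1 mm of travel under 10 N. Now I lift straight up, back away from the caddy and look.

Emit:
drive_tool([
  [0,0,-0.2,0],
  [0,0,-0.5,0],
  [0,0,-1,0],
  [0,0,-1,0],
  [1,0,-1,0],
  [1,0,-1,0],
  [1,0,-1,0],
  [1,0,-1,0],
])

```text
time_s: 11.75
tcp_pos: [0.4931, 0.031, 0.2988]
ee_rot: [[-0.972, -0.237, 0.001], [-0.237, 0.972, 0.001], [-0.001, 0.001, -1.0]]
wrist_force: [0.3, -0.3, 0.5]
gripper_width: 0.003
```

Emit:
drive_tool([
  [0,-0.5,0,0],
  [0,-1,0,0],
  [0,-1,0,0],
  [0,-1,0,0],
])

```text
time_s: 12.25
tcp_pos: [0.5221, -0.086, 0.2981]
ee_rot: [[-0.972, -0.236, -0.001], [-0.236, 0.972, 0.0], [0.001, 0.001, -1.0]]
wrist_force: [-0.1, 0.5, 0.8]
gripper_width: 0.004
```

```bash
python3 - <<'E'
from station import capture,telemetry
import cv2
s=telemetry.sense();print(s["tcp_pos"],s["wrist_force"])
for n in("scene","top"):
    c=capture(n)["color"];cv2.imwrite(f"pics/{n}9.png",c)
E
```

```text
[ 0.5220587  -0.08595227  0.29807268] [-0.0562854   0.49006438  0.79870422]
```

View pics/scene9.png

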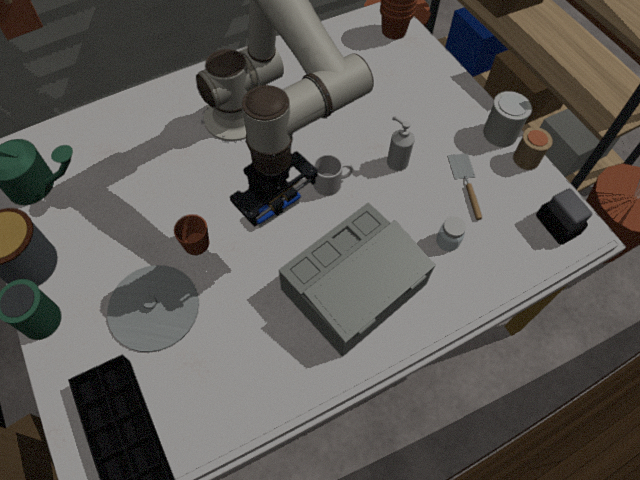

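View pics/top9.png

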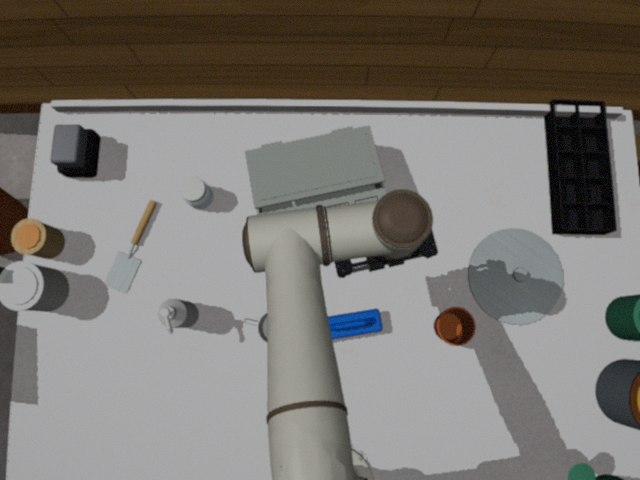

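The scene view shows plate b sunk and dark at (346,238). The lid's front edge has risen, hiding part of the deck near (390,225). The mug, brush, pot, jar and pump are at their earlier pixels, and the hand is clear with no force on it.

```bash
python3 -c "
from station import order;print(order.finish_job())"
```

```text
the job is handed in; nothing more can be done
None
```

The catch was plate b. I pressed it home, the lid is ajar, and the job was handed in at about 12 s.

- **Finding the catch:** Plates d and c held rigid at 8.0 N and 8.8 N. Plate b gave way at about 3 N. I did not feel plate a, as the catch was already found.
- **Pressing it home:** Plate b travelled about 8.1 mm below the level where the dummies stopped me, then stopped hard at 10 N.
- **Last checks:** The final pictures show plate b sunk and the lid's front edge raised. The hand is clear at z = 0.30 m with no contact force. The bystanders that can be seen are where they were; I compared them by eye. In the final pictures the hand and arm hide part of the brush and mug.
- **Not checked:** I judged the lid angle from the catch travel and the pictures and did not measure it separately. No check failed or disagreed.

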